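# Close the two jars whose lids lie askew

### The job

The lids of the tall jar and the squat jar were left half off their rims to air. Close both jars: with a fingertip, push each lid gently across its rim until it drops fully home in its recess and lies flat. Do not pinch or lift the lids, leave the jars standing where they are, and leave the round jar and everything else on the table alone.

Things in the scene. Friction and masses are not known exactly. Their poses are not given: they have to be found in the camera images.
- tall_jar: Loose unglazed jar, the largest: straight-sided, 108 mm across. Origin: centre of its underside, z up. Rim top 92 mm above the origin, rim outer diameter 108 mm. Inside the rim a round recess 7 mm deep, 94.6 mm across at its bottom and 1 mm wider at the top, ends on a flat ledge round a 52 mm bore. Round: its yaw means nothing.
- squat_jar: Loose unglazed jar, the lowest: bellied, 110 mm across. Origin: centre of its underside, z up. Rim top 66 mm above the origin, rim outer diameter 92 mm. Inside the rim a round recess 7 mm deep, 78.6 mm across at its bottom and 1 mm wider at the top, ends on a flat ledge round a 40 mm bore. Round: its yaw means nothing.
- round_jar: Loose unglazed jar, bellied, of middle height, 114 mm across, already closed. Origin: centre of its underside, z up. Rim top 80 mm above the origin, rim outer diameter 100 mm. Inside the rim a round recess 7 mm deep, 86.6 mm across at its bottom and 1 mm wider at the top, ends on a flat ledge round a 48 mm bore. Round: its yaw means nothing.
- tall_lid: The tall jar's lid, loose: flat unglazed disc 92 mm across, 9 mm thick, with a knob in the middle 25 mm across, its top 32 mm above the underside; 155 g, friction about 0.6. Origin: centre of its underside, z up. Lies off-centre on the rim, underside at rim height; pushed to the jar's centre its front edge dips, then it drops; once home its disc stands 2 mm above the rim.
- squat_lid: The squat jar's lid, loose: flat unglazed disc 76 mm across, 9 mm thick, with a knob in the middle 25 mm across, its top 32 mm above the underside; 110 g, friction about 0.6. Origin: centre of its underside, z up. Lies off-centre on the rim, underside at rim height; pushed to the jar's centre its front edge dips, then it drops; once home its disc stands 2 mm above the rim.
- round_lid: The round jar's lid, loose: flat unglazed disc 84 mm across, 9 mm thick, with a knob in the middle 25 mm across, its top 32 mm above the underside; 130 g, friction about 0.6. Origin: centre of its underside, z up. It already sits home in its recess, to be left alone.
- tall_jar_seat (a point): Centre of the tall jar's ledge, level with the ledge (7 mm below the rim): the tall lid's origin lies here when it is home.
- squat_jar_seat (a point): Centre of the squat jar's ledge, level with the ledge (7 mm below the rim): the squat lid's origin lies here when it is home.
- glaze_bottle: Squeeze bottle of glaze, 38 mm across, 108 mm tall, upright. Origin: centre of its underside. A bystander.
- glaze_pot_blue: Small lidded pot of blue glaze, 44 mm across, 44 mm tall. Origin: centre of its underside. A bystander.
- glaze_pot_cream: Small lidded pot of cream glaze, 46 mm across, 46 mm tall. Origin: centre of its underside. A bystander.
- fan_brush: Brush 220 mm long lying on the table, bristles to its +x, 10 mm high. Origin: centre of its underside. A bystander.
- bisque_bowl: Unglazed bowl, 124 mm across, 55 mm tall. Origin: centre of its underside. A bystander.
- wood_rib: Flat wooden potter's rib 95 x 45 x 6 mm, lying flat. Origin: centre of its underside. A bystander.
- test_tile: Flat glaze test tile 75 x 75 x 8 mm, lying flat. Origin: centre of its underside. A bystander.
Things that resemble listed ones, but are neither listed nor needed, are in the scene too. Leave any yellow look-alike of the squat_lid alone. What is shaped like the tall_lid but green is not meant.

How it is judged (in metres and radians):
At the end, for the whole second after the job is handed in: Both lids are home: within 5 mm of their seats sideways, less than 2 mm above the ledge, tilted less than 0.04 rad, at rest; both jars upright and within 25 mm of where they stood; the round jar still closed, and it and all bystanders within 20 mm of where they were (horizontal distance between tall_lid and tall_jar_seat below 0.005 m and z of tall_lid in the frame of tall_jar_seat between -0.003 and 0.002 m and angle between each of tall_lid, tall_jar, squat_lid, squat_jar's own z axis and vertical below 0.04 rad and linear speed of each of tall_lid, squat_lid below 0.01 m/s and distance of each of tall_jar, squat_jar from where it was at the start of the episode below 0.025 m and horizontal distance between squat_lid and squat_jar_seat below 0.005 m and z of squat_lid in the frame of squat_jar_seat between -0.003 and 0.002 m and horizontal distance between round_lid and round_jar below 0.005 m and distance of each of round_jar, round_lid, glaze_bottle, glaze_pot_blue, glaze_pot_cream, fan_brush, bisque_bowl, wood_rib, test_tile from where it was at the start of the episode below 0.02 m); the robot touches nothing.
It fails at once if a lid is lifted off its jar (more than 9 mm above the rim) (z of tall_lid in the frame of tall_jar above 0.101 m or z of squat_lid in the frame of squat_jar above 0.075 m).
It fails at once if a lid is pinched or pushed hard (over 18 N) (contact force between the fingers and tall_lid above 18 N or contact force between the fingers and squat_lid above 18 N).
It fails at once if the tall or the squat jar is shoved or lifted more than 25 mm, or tipped (distance of any of tall_jar, squat_jar from where it was at the start of the episode above 0.025 m or angle between any of tall_jar, squat_jar's own z axis and vertical above 0.15 rad).
It fails at once if something that was to be left alone is moved more than 20 mm (distance of any of round_jar, round_lid, glaze_bottle, glaze_pot_blue, glaze_pot_cream, fan_brush, bisque_bowl, wood_rib, test_tile from where it was at the start of the episode above 0.02 m).
It also fails if it takes over 40 s, if anything falls off the work surface, if the arm or the gripper's body presses on something with over 40 N, if the wrist force passes 120 N, or if a joint passes its speed limit or range.

### The arm

A 7-joint arm with a two-finger parallel gripper is mounted at the origin on the work surface. World frame = base frame: x ahead of the robot, y to its left, z up, the work surface at z = 0. Lengths are in m, angles in degrees, forces in N, time in s.
With the tool pointing down it reaches from about 0.425 to 0.875 m from the base axis. Payload 9.9 kg.
Tool frame: the origin (TCP) lies at the very end of the fingers, on their centre line; the grasp point (between the pads) lies 19 mm behind it; z points along the fingers, y is the line along which they close (so a half turn about z gives the same grasp; the last joint's range is limited). The gripper opens to 85 mm and grips with 20 to 120 N. Pads are 22 mm wide; open, the fingers measure 114 mm over their backs; the gripper's body (76 mm by 85 mm) begins 54 mm behind the grasp point. The pads swing forward as they close: fully open they stand 13 mm farther back than shut.
Start: joints at [70.772, 32.985, 1.427, 82.34, -0.859, 64.687, -3.237], TCP at [0.168, -0.654, 0.231] pointing down, gripper open.
Joint ranges: [-157.87, 157.87], [-19.46, 123.44], [-87.15, 90], [11.01, 140.99], [-62.26, 242.26], [9.8, 113.94], [-161.44, 161.44]. Speed limits (degrees/s): [127.2, 127.2, 172.46, 172.46, 180, 180, 180].

### API

Orientations are given as a 3x3 rotation matrix whose columns are the frame's x, y, z axes.
In Python, from bench import env gives the robot as it stands.
- The arm moves only by the shell command python3 -m crank 'ROWS' [FORCE]. ROWS is JSON, a list of rows, each a list of 5 numbers: the shift along the world's x, y, z as a fraction of full scale, then the turn about the world's z as a fraction of full scale, then the closure, from 0 (fully open) to 1 (shut). A call has 1 to 12 rows; each row shifts and turns the commanded pose from where the row before left it; what a row does not reach is not made up. Full scale, the value 1, is 25 mm for a shift and 6 degrees for a turn. A row lasts 1/8 s, in which the tool goes at most 62.5 mm and 10.7 degrees, less where a joint would pass 70% of its speed; a pose out of reach is approached as far as the arm can. A call with a number of a shift or a turn outside -1 to 1 is refused whole. A call with a gripper value outside its range is refused whole. The fingers move at their own pace and stop on an object; FORCE is the grip in N (left out, the last holds). Time passes only in rows, so rows that do not move let the fingers close. It gives the time, the measured TCP pose, the force, the opening and the grip force at its end, in the units of the state.
- env.get_obs(): the state, without advancing time (a new reading comes with each control period).
- env.snapshot(name): name is "scene" or "side" or "wrist"; returns a dict with "image" (420x560x3 uint8, red, green, blue), "range_z" (420x560 float32, m along the optical axis (not along the pixel's ray), 0 where there is no reading), "K" (3x3 intrinsics, pixels), "world_from_camera" (4x4, takes a point from camera to world coordinates); the wrist camera has in their place "T_tool_cam" (4x4, takes a point from camera to tool coordinates, whose origin is the TCP and whose axes are the flange's). Camera axes: x right, y up, looking along -z (the intrinsics and any distortion apply to the point x, -y, -z); pixel columns grow to the right and rows downward; lengths in m; the calibration is good to about 2 mm. A picture is of the moment at which its call begins: read the wrist's pose just before it.
- env.job_done(): hands the job in; it is judged then, once.
Trained networks look in the newest picture that a camera, given by its name, has taken for a name from the list of things; names that differ only in an ending like _2 or _b are one class to them, and where a whole thing is asked for, a point or a joint stands for the part that bears it (a point fixed in the world has none). Each returns a list of dicts, best first, with "conf" (0 to 1); they miss things now and then, are a little off and sometimes report something else, mostly with a low value. They report only what shows in the picture. A call takes as long as a camera call. They do not tell look-alikes from the thing itself.
- env.boxes_of(camera, target): "xyz" ([x, y, z] in m, in world coordinates, good to about 4 mm: the middle of the surface that is visible of it).
- env.regions_of(camera, target): "mask" (420x560 bool, what is visible of it).
The state is a dict: "t": time; "joint_pos": joint angles; "joint_velocities": joint speeds; "tau": joint torques, N m; "position": TCP position; "ee_rot": TCP orientation; "force": force on the tool from outside, world axes, zero at the start; "ft_torque": the same for the moment, N m; "finger_gap": opening from 0.0 (shut) to 1.0 (fully open); "grasp_force": force on a finger pad.
Only numpy, scipy, OpenCV 4.12 (cv2) and the standard library are available. Lean on these libraries where they do the work, as an engineer would, in place of code of your own. Each camera call takes 0.05 s, during which the arm holds its last target. There are 200 camera calls.

## Working session

There is one attempt and no reset: what is moved stays moved. The work goes in short steps, Python scripts to look and compute and a shell command to move; the robot and the scene stay as the last step left them, time stands still between calls to the robot, and variables do not carry over. Pictures are saved under pics/ and viewed, at most 10 in all, crops included, and the job is handed in when it is done.

```bash
mkdir -p pics
cat > h.py <<'E'
import numpy as np, cv2
from bench import env
def cloud(s,T=None):
    r=s["range_z"];K=s["K"];v,u=np.mgrid[:r.shape[0],:r.shape[1]]
    p=np.stack([(u-K[0,2])/K[0,0]*r,-(v-K[1,2])/K[1,1]*r,-r],-1)
    T=s["world_from_camera"] if T is None else T
    w=p@T[:3,:3].T+T[:3,3]; w[r<=0]=np.nan; return w
E
python3 - <<'E'
from h import *
ims=[]
for c in ["scene","side"]:
    s=env.snapshot(c); w=cloud(s); np.save(c+".npy",w); ims.append(s["image"])
    cv2.imwrite(f"pics/{c}0.png",s["image"][:,:,::-1])
    for n in ["tall_jar","squat_jar","round_jar","tall_lid","squat_lid","round_lid","glaze_bottle","bisque_bowl"]:
        print(c,n,[(np.round(d["xyz"],3).tolist(),round(d["conf"],2)) for d in env.boxes_of(c,n)[:3]])
print(env.get_obs()["t"],s["K"])
E
```

```text
scene tall_jar [([0.575, 0.282, 0.06], 0.58)]
scene squat_jar [([0.555, -0.27, 0.044], 0.97)]
scene round_jar [([0.63, 0.059, 0.061], 0.93)]
scene tall_lid [([0.572, 0.306, 0.104], 0.95), ([0.614, 0.441, 0.011], 0.62)]
scene squat_lid [([0.53, -0.267, 0.07], 0.63), ([0.516, -0.422, 0.006], 0.6)]
scene round_lid [([0.6, 0.034, 0.081], 0.87)]
scene glaze_bottle [([0.757, -0.136, 0.057], 0.93), ([0.33, 0.097, 0.004], 0.56), ([0.364, -0.12, 0.002], 0.22)]
scene bisque_bowl [([0.726, 0.154, 0.029], 0.78)]
side tall_jar [([0.504, 0.312, 0.06], 0.96), ([0.492, -0.125, 0.035], 0.72)]
side squat_jar [([0.494, -0.258, 0.039], 0.9), ([0.517, -0.257, 0.079], 0.4)]
side round_jar [([0.564, 0.064, 0.053], 0.98)]
side tall_lid [([0.55, 0.309, 0.099], 0.73), ([0.594, 0.444, 0.011], 0.57), ([0.514, -0.257, 0.079], 0.43)]
side squat_lid [([0.514, -0.256, 0.077], 0.67), ([0.496, -0.418, 0.007], 0.54)]
side round_lid [([0.594, 0.038, 0.081], 0.6)]
side glaze_bottle [([0.741, -0.136, 0.05], 0.83)]
side bisque_bowl [([0.762, 0.154, 0.036], 0.66)]
0.9 [[451.1133251    0.         277.45268768]
 [  0.         451.1133251  214.35489986]
 [  0.           0.           1.        ]]
```

View pics/scene0.png

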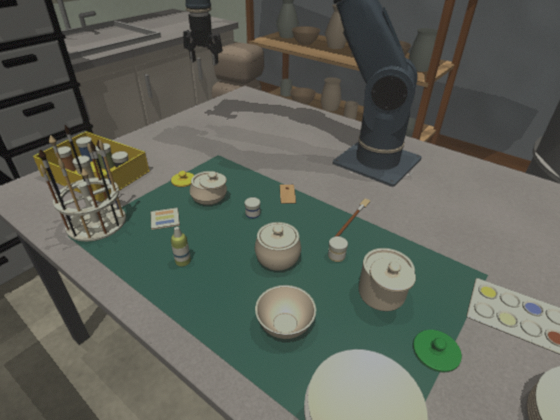

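View pics/side0.png

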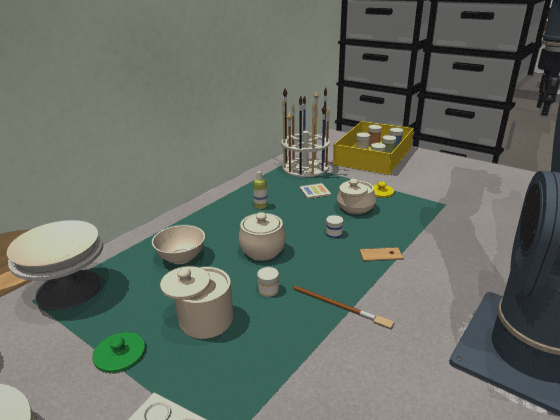

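The scene shows the tall jar near pixel (388,280), with its lid shifted toward +y. The squat jar is near (208,187) with its lid half off, and the green and yellow look-alike lids lie on the table. Next I fit circles to both point clouds.

Run:
```python
from h import *
from scipy.optimize import least_squares
print([k for k in env.snapshot("side")])
C=[np.load(c+".npy").reshape(-1,3) for c in("scene","side")]
def fit(P,R,c0):
    f=lambda c:np.hypot(P[:,0]-c[0],P[:,1]-c[1])-R
    s=least_squares(f,c0,loss="soft_l1",f_scale=.002); return np.round(s.x,4),round(float(np.median(abs(f(s.x)))),4)
for n,c,H,rl,rw,zr in [("tall",(.55,.295),.092,.046,.054,(.02,.085)),("squat",(.53,-.262),.066,.038,.046,(.059,.0655))]:
  for k,P in enumerate(C):
    P=P[np.isfinite(P).all(1)]; P=P[np.hypot(P[:,0]-c[0],P[:,1]-c[1])<.1]
    W=P[(P[:,2]>zr[0])&(P[:,2]<zr[1])]
    kn=P[(P[:,2]>H+.028)&(P[:,2]<H+.045)]
    D=P[(P[:,2]>H+.005)&(P[:,2]<H+.014)]
    print(n,k,"wall",fit(W,rw,c),len(W),"knob",np.round(kn.mean(0),4),len(kn),"maxz",P[:,2].max())
    # disc: minimal hull circle
    m,r=cv2.minEnclosingCircle((D[:,:2]).astype(np.float32)); print("  disc",np.round(m,4),round(r,4),len(D),"medz",np.median(D[:,2]))
    if n=="squat":
      B=P[(P[:,2]>.02)&(P[:,2]<.045)]; print("  belly z-slice",[(z,fit(B[abs(B[:,2]-z)<.004],.055,c)) for z in(.024,.03,.036,.041)])
```

```text
['image', 'range_z', 'K', 'world_from_camera']
tall 0 wall (array([0.5349, 0.284 ]), 0.001) 1000 knob [0.5609 0.3024 0.1225] 79 maxz 0.12583167728324884
  disc [0.5593 0.3021] 0.0465 1032 medz 0.10035279756977156
tall 1 wall (array([0.5348, 0.2832]), 0.0007) 1686 knob [0.555  0.3041 0.1233] 89 maxz 0.12607039201473852
  disc [0.5568 0.3036] 0.0473 1081 medz 0.10146716726313354
squat 0 wall (array([ 0.5196, -0.2889]), 0.0021) 111 knob [ 0.5236 -0.2686  0.0965] 32 maxz 0.09921159119361689
  disc [ 0.5229 -0.27  ] 0.0387 273 medz 0.07414228004195611
  belly z-slice [(0.024, (array([ 0.5202, -0.2971]), 0.0009)), (0.03, (array([ 0.5209, -0.2966]), 0.0009)), (0.036, (array([ 0.5203, -0.2976]), 0.0012)), (0.041, (array([ 0.5189, -0.299 ]), 0.0015))]
squat 1 wall (array([ 0.524 , -0.2899]), 0.0018) 77 knob [ 0.5171 -0.2675  0.0968] 31 maxz 0.09975534768817496
  disc [ 0.5202 -0.2677] 0.0403 260 medz 0.07497021749036986
  belly z-slice [(0.024, (array([ 0.5219, -0.2977]), 0.0011)), (0.03, (array([ 0.5214, -0.2965]), 0.0013)), (0.036, (array([ 0.5219, -0.2974]), 0.0016)), (0.041, (array([ 0.5225, -0.2992]), 0.0017))]
```

Run:
```python
from h import *
o=env.get_obs(); print(np.round(o["ee_rot"],3).tolist(),np.round(o["position"],4),o["force"],o["finger_gap"],o["t"])
```

```text
[[0.968, 0.249, 0.0], [0.249, -0.968, 0.0], [0.0, -0.0, -1.0]] [ 0.1682 -0.6537  0.2313] [-0.11490701  0.26850532 -0.12017467] 0.9989337827894799 0.95
```

```bash
python3 -m crank '[[0.7,0.9,0,0,1],[0.7,0.9,0,0,1],[0.7,0.9,0,0,1],[0.7,0.9,0,0,1],[0.7,0.9,0,0,1],[0.7,0.9,0,0,1],[0.7,0.9,0,0,1],[0.7,0.9,0,0,1]]' 20
```

```text
t: 1.95
position: [0.3087, -0.473, 0.2314]
ee_rot: [[0.968, 0.249, 0.0], [0.249, -0.968, -0.0], [0.0, 0.0, -1.0]]
force: [0.6, 0.3, 0.0]
finger_gap: 0.003
grasp_force: 0.0
```

```bash
python3 -m crank '[[0.77,0.98,0,-0.22,1],[0.77,0.98,0,-0.22,1],[0.77,0.98,0,-0.22,1],[0.77,0.98,0,-0.22,1],[0.77,0.98,0,-0.22,1],[0.77,0.98,0,-0.22,1],[0.77,0.98,0,-0.22,1],[0.77,0.98,0,-0.22,1],[0.77,0.98,0,-0.22,1],[0.77,0.98,0,-0.22,1],[0.77,0.98,0,-0.2,1]]'
python3 - <<'E'
from h import *
o=env.get_obs(); s=env.snapshot("wrist"); T=np.eye(4);T[:3,:3]=o["ee_rot"];T[:3,3]=o["position"]
w=cloud(s,T@s["T_tool_cam"]); np.save("w1.npy",w); cv2.imwrite("pics/w1.png",s["image"][:,:,::-1])
for n in("squat_lid","squat_jar"):
  for d in env.regions_of("wrist",n)[:2]:
    P=w[d["mask"]];P=P[np.isfinite(P).all(1)];print(n,d["conf"],len(P),P.min(0),P.max(0))
P=w.reshape(-1,3);P=P[np.isfinite(P).all(1)];P=P[np.hypot(P[:,0]-.521,P[:,1]+.28)<.08]
for a,b in((.03,.06),(.060,.0685),(.072,.079),(.094,.102)):
  Q=P[(P[:,2]>a)&(P[:,2]<b)]; print(a,len(Q),np.round(Q.mean(0),4) if len(Q) else 0, cv2.minEnclosingCircle(Q[:,:2].astype(np.float32)) if len(Q) else 0, np.median(Q[:,2]))
E
```

```text
t: 3.32
position: [0.5205, -0.2034, 0.2314]
ee_rot: [[1.0, -0.0, 0.0], [-0.0, -1.0, -0.0], [0.0, 0.0, -1.0]]
force: [1.0, 0.3, 0.1]
finger_gap: 0.001
grasp_force: 0.0
squat_lid 0.95 5424 [ 0.48436195 -0.31190902  0.00122568] [ 0.55876717 -0.23344138  0.10000941]
squat_lid 0.71 3816 [ 4.69404775e-01 -4.66655092e-01 -5.78005200e-06] [ 0.54607209 -0.39051988  0.03458444]
squat_jar 0.87 4824 [ 0.44813125 -0.37173552 -0.00097863] [ 0.57602557 -0.24111293  0.07601901]
squat_jar 0.37 1743 [ 0.47766042 -0.16298169 -0.00071311] [ 0.5212117  -0.10961103  0.04649779]
0.03 2715 [ 0.5439 -0.3009  0.0524] ((0.5325596332550049, -0.2931425869464874), 0.05120916664600372) 0.058327202791399024
0.06 1964 [ 0.5257 -0.3156  0.0644] ((0.5233994722366333, -0.29327529668807983), 0.04903637245297432) 0.06552824490436357
0.072 4710 [ 0.5234 -0.2704  0.0753] ((0.5207396149635315, -0.27126434445381165), 0.0382692813873291) 0.07525478574184338
0.094 645 [ 0.5218 -0.2706  0.0974] ((0.5209832191467285, -0.2712237536907196), 0.012521428987383842) 0.09772964720913058
```

View pics/w1.png

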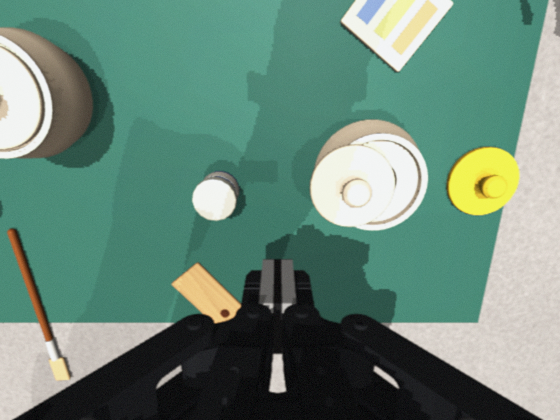

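Wrist view: the lid is at (352,187) and the jar rim is centred near (372,182). The yellow look-alike at (483,181) stays untouched. I'll fit the rim, then descend to pushing height.

```bash
python3 - <<'E'
from h import *
from scipy.optimize import least_squares
P=np.load("w1.npy").reshape(-1,3);P=P[np.isfinite(P).all(1)]
L=np.array([.5208,-.2712])
Q=P[(P[:,2]>.0635)&(P[:,2]<.0685)&(np.hypot(P[:,0]-.521,P[:,1]+.297)<.06)]
Q=Q[np.hypot(*(Q[:,:2]-L).T)>.041]
f=lambda c:np.hypot(Q[:,0]-c[0],Q[:,1]-c[1])-.04285
r=least_squares(f,[.521,-.297],loss="soft_l1",f_scale=.002);print(r.x,len(Q),np.median(abs(f(r.x))),np.median(Q[:,2]))
E
python3 -m crank '[[0,0,-1,0,1],[0,0,-1,0,1],[0,0,-1,0,1],[0,0,-1,0,1],[0,0,-1,0,1],[0,0,-1,0,1],[0,0,-0.45,0,1],[0,0,0,0,1]]'
```

```text
[ 0.52215525 -0.29510351] 1260 0.001599433497315523 0.06616161938029125
t: 4.47
position: [0.5194, -0.2048, 0.0698]
ee_rot: [[1.0, -0.0, -0.001], [-0.0, -1.0, 0.0], [-0.001, -0.0, -1.0]]
force: [-0.1, -0.4, 0.7]
finger_gap: 0.003
grasp_force: 0.0
```

```bash
python3 -m crank '[[0.04,-0.16,0,0,1],[0,-0.16,0,0,1],[0,-0.1,0,0,1],[0,-0.1,0,0,1]]'; python3 -m crank '[[0,-0.12,0,0,1],[0,-0.12,0,0,1]]'
cat > lid.py <<'E'
from h import *
import sys
def lidz(cx,cy,rz,r,name):
    o=env.get_obs(); s=env.snapshot("wrist"); T=np.eye(4);T[:3,:3]=o["ee_rot"];T[:3,3]=o["position"]
    w=cloud(s,T@s["T_tool_cam"]); cv2.imwrite(f"pics/{name}.png",s["image"][:,:,::-1]); np.save(name+".npy",w)
    P=w.reshape(-1,3);P=P[np.isfinite(P).all(1)];P=P[np.hypot(P[:,0]-cx,P[:,1]-cy)<r+.02]
    P=P[np.hypot(*(P[:,:2]-o["position"][:2]).T)>.022]
    k=P[(P[:,2]>rz+.019)&(P[:,2]<rz+.037)&(np.hypot(P[:,0]-cx,P[:,1]-cy)<.045)]
    print("knob",k.mean(0),len(k),k[:,2].max(), cv2.minEnclosingCircle(k[:,:2].astype(np.float32)))
    c=np.array(cv2.minEnclosingCircle(k[:,:2].astype(np.float32))[0])
    d=np.hypot(*(P[:,:2]-c).T); D=P[(d>.016)&(d<r-.004)&(P[:,2]>rz-.004)&(P[:,2]<rz+.02)]
    A=np.c_[D[:,:2]-c,np.ones(len(D))]; q=np.linalg.lstsq(A,D[:,2],rcond=None)[0]
    print("disc plane slope x,y, top z above rim(mm)",q[:2],(q[2]-rz)*1e3,len(D))
E
python3 -c "
from lid import *
lidz(.5215,-.28,.066,.038,'w2')"
```

```text
t: 4.97
position: [0.521, -0.2175, 0.0703]
ee_rot: [[1.0, 0.0, 0.0], [0.0, -1.0, -0.0], [0.0, 0.0, -1.0]]
force: [-0.4, -0.1, 0.5]
finger_gap: 0.001
grasp_force: 0.0
t: 5.22
position: [0.5209, -0.2234, 0.07]
ee_rot: [[1.0, 0.001, -0.0], [0.001, -1.0, 0.0], [-0.0, -0.0, -1.0]]
force: [0.1, 0.2, 0.3]
finger_gap: 0.001
grasp_force: 0.0
knob [ 0.52474112 -0.26973632  0.09649652] 2715 0.09994613703934009 ((0.5215685963630676, -0.2709537744522095), 0.01284295879304409)
disc plane slope x,y, top z above rim(mm) [ 0.00119788 -0.00107545] 9.259864021972403 8675
```

```bash
python3 -m crank '[[0,-0.12,0,0,1],[0,-0.12,0,0,1],[0,-0.12,0,0,1],[0,-0.12,0,0,1]]'; 
python3 -c "
from lid import *
lidz(.5215,-.28,.066,.038,'w3')"
```

```text
t: 5.78
position: [0.5209, -0.2353, 0.07]
ee_rot: [[1.0, 0.001, -0.0], [0.001, -1.0, 0.0], [-0.0, -0.0, -1.0]]
force: [0.6, 1.6, 0.2]
finger_gap: -0.003
grasp_force: 0.7
knob [ 0.52521613 -0.27909847  0.09640943] 2553 0.10002384505527541 ((0.5214967727661133, -0.2801336348056793), 0.012915185652673244)
disc plane slope x,y, top z above rim(mm) [0.00103165 0.00190902] 9.223295589334214 8308
```

```bash
python3 -m crank '[[0,-0.1,0,0,1],[0,-0.1,0,0,1],[0,-0.1,0,0,1],[0,-0.1,0,0,1],[0,-0.08,0,0,1]]'; 
python3 -c "
from lid import *
lidz(.5215,-.29,.066,.038,'w4')"
```

```text
t: 6.45
position: [0.5209, -0.2477, 0.07]
ee_rot: [[1.0, 0.0, 0.0], [0.0, -1.0, -0.0], [0.0, 0.0, -1.0]]
force: [-0.2, 1.0, -1.5]
finger_gap: 0.004
grasp_force: 0.1
knob [ 0.5244721  -0.29304124  0.09323735] 2642 0.09721683895302646 ((0.5214190483093262, -0.2942500710487366), 0.012623823247849941)
disc plane slope x,y, top z above rim(mm) [-0.01577185  0.10152401] 5.819752599847961 7995
```

```bash
python3 -m crank '[[0,-0.06,0,0,1],[0,-0.06,0,0,1],[0,-0.04,0,0,1]]'; 
python3 -c "
from lid import *
lidz(.5215,-.29,.066,.038,'w5')"
```

```text
t: 6.88
position: [0.5209, -0.2515, 0.0701]
ee_rot: [[1.0, 0.0, 0.0], [0.0, -1.0, -0.0], [0.0, 0.0, -1.0]]
force: [0.2, -0.4, 0.4]
finger_gap: -0.001
grasp_force: 0.0
knob [ 0.52391607 -0.29316426  0.08999459] 2372 0.09292703935322527 ((0.5214158296585083, -0.293953001499176), 0.01262936182320118)
disc plane slope x,y, top z above rim(mm) [ 0.00062887 -0.00233095] 2.2704769706978487 7792
```

The squat lid is home: flat, with its disc 2.3 mm above the rim. Next is the tall jar.

```bash
python3 -m crank '[[0,0.2,0.2,0,1],[0,0,1,0,1],[0,0,1,0,1],[0,0,1,0,1],[0,0,1,0,1],[0,0,1,0,1],[0,0,0.8,0,1]]' | head -2
python3 -m crank '[[0.14,0.96,0,-0.33,1],[0.14,0.96,0,-0.33,1],[0.14,0.96,0,-0.33,1],[0.14,0.96,0,-0.33,1],[0.14,0.96,0,-0.33,1],[0.14,0.96,0,-0.33,1],[0.14,0.96,0,-0.33,1],[0.14,0.96,0,-0.33,1],[0.14,0.96,0,-0.33,1],[0.14,0.96,0,-0.33,1],[0.14,0.96,0,-0.33,1],[0.14,0.96,0,-0.33,1]]' | head -2
python3 -m crank '[[0.14,0.96,0,-0.33,1],[0.14,0.96,0,-0.33,1],[0.14,0.96,0,-0.33,1],[0.14,0.96,0,-0.33,1],[0.14,0.96,0,-0.33,1],[0.14,0.96,0,-0.33,1],[0.14,0.96,0,-0.33,1],[0.14,0.96,0,-0.33,1],[0.14,0.96,0,-0.33,1],[0.14,0.96,0,-0.33,1],[0.14,0.96,0,-0.33,1],[0.14,0.96,0,-0.33,1]]'
python3 - <<'E'
from lid import *
from scipy.optimize import least_squares
lidz(.558,.303,.092,.046,'w6')
P=np.load("w6.npy").reshape(-1,3);P=P[np.isfinite(P).all(1)]
L=np.array([.558,.303])
D=P[(abs(P[:,2]-.101)<.003)&(np.hypot(*(P[:,:2]-L).T)<.06)];print("disc",cv2.minEnclosingCircle(D[:,:2].astype(np.float32)))
Q=P[(abs(P[:,2]-.092)<.0025)&(np.hypot(P[:,0]-.535,P[:,1]-.2836)<.065)]
Q=Q[np.hypot(*(Q[:,:2]-L).T)>.049]
f=lambda c:np.hypot(Q[:,0]-c[0],Q[:,1]-c[1])-.0509
r=least_squares(f,[.535,.284],loss="soft_l1",f_scale=.002);print("rim",r.x,len(Q),np.median(abs(f(r.x))),np.median(Q[:,2]))
E
```

```text
t: 7.8
position: [0.5211, -0.2457, 0.2215]
t: 9.3
position: [0.5627, 0.0431, 0.2204]
t: 10.8
position: [0.6046, 0.3307, 0.2204]
ee_rot: [[0.675, -0.738, -0.0], [-0.738, -0.675, 0.001], [-0.001, -0.0, -1.0]]
force: [0.6, 0.6, -0.1]
finger_gap: 0.002
grasp_force: 0.0
knob [0.56067268 0.30134397 0.12272943] 867 0.12579134489862057 ((0.5589366555213928, 0.3019735813140869), 0.012577798217535019)
disc plane slope x,y, top z above rim(mm) [ 0.00070564 -0.00193379] 9.109859261986278 6440
disc ((0.5589355826377869, 0.3022155165672302), 0.04608842730522156)
rim [0.5360745  0.28338542] 1785 0.0015636728914175252 0.09188133337104037
```

View pics/w6.png

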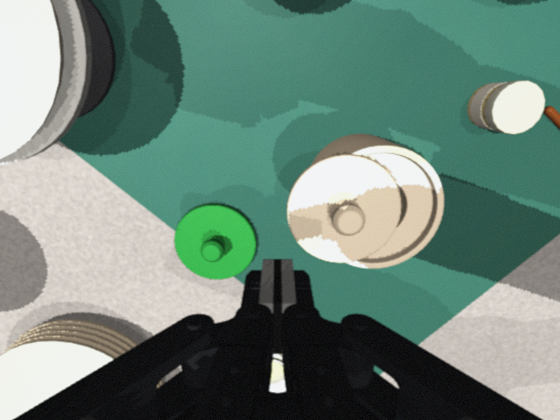

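Wrist view: the tall lid is at (345,210) and its rim at (370,207). Before descending I'll check the heights of whatever surrounds the gripper.

```bash
python3 - <<'E'
from h import *
w=np.load("w6.npy")
for n,(r,c) in {"bowl":(slice(340,415),slice(10,120)),"stand":(slice(20,120),slice(5,60))}.items():
    P=w[r,c].reshape(-1,3);P=P[np.isfinite(P).all(1)];P=P[P[:,2]>.03];print(n,P.min(0),P.max(0))
S=np.load("scene.npy").reshape(-1,3);S=S[np.isfinite(S).all(1)];S=S[(np.hypot(S[:,0]-.612,S[:,1]-.344)<.15)&(S[:,2]>.02)]
import collections;print(collections.Counter(map(tuple,np.round(S[S[:,2]>.06],1)[:,:2].tolist())),S[:,2].max())
E
python3 -m crank '[[0.3,0.55,0,-0.65,1],[0,0,-1,0,1],[0,0,-1,0,1],[0,0,-1,0,1],[0,0,-1,0,1],[0,0,-0.5,0,1],[0,0,-0.5,0,1],[0,0,0,0,1]]'
```

```text
bowl [0.60083356 0.34736241 0.03179407] [0.69892855 0.75892913 0.30400261]
stand [0.76182794 0.3310944  0.10206188] [0.81894641 0.40989043 0.12933624]
Counter({(0.6, 0.3): 1163, (0.5, 0.3): 574, (0.5, 0.2): 156, (0.6, 0.2): 82}) 0.12583167728324884
t: 11.85
position: [0.6121, 0.3435, 0.0946]
ee_rot: [[0.624, -0.781, -0.001], [-0.781, -0.624, -0.0], [-0.0, 0.001, -1.0]]
force: [0.4, 0.4, 0.7]
finger_gap: -0.003
grasp_force: 0.0
```

```bash
python3 -m crank '[[-0.125,-0.1,0,0,1],[-0.125,-0.1,0,0,1],[-0.125,-0.1,0,0,1],[-0.094,-0.075,0,0,1],[-0.094,-0.075,0,0,1],[-0.094,-0.075,0,0,1],[-0.094,-0.075,0,0,1],[-0.094,-0.075,0,0,1],[-0.094,-0.075,0,0,1]]'; 
python3 -c "
from lid import *
lidz(.546,.293,.092,.046,'w7')"
```

```text
t: 12.98
position: [0.5891, 0.3248, 0.0952]
ee_rot: [[0.624, -0.781, 0.001], [-0.781, -0.624, 0.0], [0.0, -0.001, -1.0]]
force: [1.5, 2.6, 1.4]
finger_gap: 0.001
grasp_force: 1.3
knob [0.55108681 0.29161533 0.12232669] 2893 0.12569654316919565 ((0.5479957461357117, 0.29278987646102905), 0.012907229363918304)
disc plane slope x,y, top z above rim(mm) [ 0.00165529 -0.00188057] 9.069884091413988 14611
```

```bash
python3 -m crank '[[-0.077,-0.06,0,0,1],[-0.077,-0.06,0,0,1],[-0.077,-0.06,0,0,1],[-0.077,-0.06,0,0,1],[-0.077,-0.06,0,0,1]]'; 
python3 -c "
from lid import *
lidz(.538,.286,.092,.046,'w8')"
```

```text
t: 13.65
position: [0.579, 0.317, 0.0951]
ee_rot: [[0.624, -0.781, -0.0], [-0.781, -0.624, -0.0], [-0.0, 0.0, -1.0]]
force: [0.9, 1.0, 0.2]
finger_gap: -0.003
grasp_force: 0.5
knob [0.53977988 0.2832684  0.11891058] 2831 0.1226465404916329 ((0.5369184017181396, 0.2840445637702942), 0.012704606167972088)
disc plane slope x,y, top z above rim(mm) [0.06228965 0.05126937] 5.511948782284365 14018
```

```bash
python3 -m crank '[[-0.05,-0.04,0,0,1],[-0.05,-0.04,0,0,1]]'; 
python3 -c "
from lid import *
lidz(.538,.286,.092,.046,'w9')"
```

```text
t: 13.95
position: [0.5761, 0.3148, 0.0945]
ee_rot: [[0.624, -0.782, -0.001], [-0.782, -0.624, -0.001], [-0.0, 0.002, -1.0]]
force: [-0.3, -0.7, -0.7]
finger_gap: 0.001
grasp_force: 0.0
knob [0.53898928 0.28339917 0.11588938] 2537 0.1190158028647624 ((0.5367850065231323, 0.28436774015426636), 0.012700174935162067)
disc plane slope x,y, top z above rim(mm) [ 0.00147606 -0.002339  ] 2.1066086968537094 13798
```

The tall lid is home and flat. I'll back off, raise the arm, and check both jars from the fixed cameras.

```bash
python3 -m crank '[[0.16,0.12,0.2,0,1],[0.1,0.1,1,0,1],[0,0,1,0,1],[0,0,1,0,1],[0,0,1,0,1],[0,0,1,0,1],[0,0,1,0,1],[0,0,0,0,1]]'
python3 - <<'E'
from lid import *
for c in("scene","side"):
    s=env.snapshot(c);w=cloud(s);cv2.imwrite(f"pics/{c}1.png",s["image"][:,:,::-1])
    P=w.reshape(-1,3);P=P[np.isfinite(P).all(1)]
    for n,x,y,rz,r in(("tall",.5355,.2835,.092,.046),("squat",.5212,-.2955,.066,.038)):
        d=np.hypot(P[:,0]-x,P[:,1]-y);D=P[(d>.02)&(d<r-.006)&(P[:,2]>rz-.008)&(P[:,2]<rz+.012)]
        q=np.linalg.lstsq(np.c_[D[:,:2]-[x,y],np.ones(len(D))],D[:,2],rcond=None)[0];k=P[(d<.03)&(P[:,2]>rz+.02)]
        print(c,n,np.round(q,4),len(D),"knob",np.round(k.mean(0),4),len(k))
E
```

```text
t: 15.0
position: [0.5845, 0.3212, 0.2523]
ee_rot: [[0.624, -0.781, 0.003], [-0.781, -0.624, 0.002], [0.001, -0.004, -1.0]]
force: [-0.3, 1.0, 0.5]
finger_gap: -0.001
grasp_force: 0.0
scene tall [-0.0012 -0.0008  0.0934] 539 knob [0.5479 0.2838 0.2274] 163
scene squat [ 0.0027 -0.01    0.0672] 102 knob [ 0.5235 -0.2924  0.0894] 34
side tall [-0.001   0.0001  0.0945] 586 knob [0.5458 0.3004 0.4182] 1540
side squat [ 0.0007 -0.0068  0.0682] 102 knob [ 0.5179 -0.2911  0.0896] 35
```

View pics/side1.png

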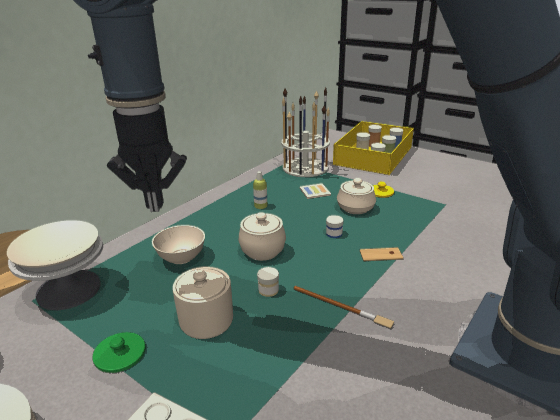

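The tall jar (203,300) and squat jar (357,197) are both closed with flat lids. Everything else stands where it was, and the arm is clear.

```bash
python3 -c "
from bench import env
print(env.job_done())"
```

```text
the job is handed in; nothing more can be done
None
```

Both jars are closed: each lid dropped home and measured flat, about 2 mm above its rim, nothing else looked moved in the last camera view, and the job is handed in (no verdict was returned).

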